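# Tighten a strap clamp with a click wrench

## Robot

A 7-joint arm with a two-finger parallel gripper is mounted at the origin on a cart in front of the work surface, level with it; the furniture and walls round the work are solid. World frame = base frame: x ahead of the robot, y to its left, z up, the work surface at z = 0. Lengths are in m, angles in rad, forces in N, time in s.
With the tool pointing down it reaches from about 0.35 to 0.9 m from the base axis. Payload 8.1 kg.
Tool frame: the origin (TCP) lies midway between the tips of the shut fingers; the grasp point (between the pads) lies 19 mm behind it; z points along the fingers, y is the line along which they close (so a half turn about z gives the same grasp; the last joint's range is limited). The gripper opens to 92 mm and grips with 3 to 60 N. Pads are 19 mm wide; open, the fingers measure 130 mm over their backs; the gripper's body (75 mm by 190 mm) begins 47 mm behind the grasp point.
Start: joints at [-1.308, 0.434, 0.025, 1.573, -0.012, 1.134, -0.075], TCP at [0.224, 0.584, 0.205] pointing down, gripper open.
Joint ranges: [-2.62, 2.62], [-0.44, 2.09], [-1.27, 1.32], [0.08, 2.57], [-1.32, 4.46], [0.12, 2], [-2.74, 2.74]. Speed limits (rad/s): [2.22, 2.22, 3.01, 3.01, 3.14, 3.14, 3.14].

## Interface

Orientations are given as a rotation vector (axis times angle).
In Python, from station import arm gives the robot as it stands.
- The arm moves only by the shell command python3 -m jog 'ROWS'. ROWS is JSON, a list of rows, each an object with "claw": the finger opening in mm, from 0 to 91.8; "offset": the shift along the tool's x, y, z in units of 40 mm (1.0 is 40 mm), a list of three; "turn": the turn about the tool's z in units of 6 degrees (1.0 is 6 degrees). A call has 1 to 20 rows; each row shifts and turns the commanded pose from where the row before left it, along the tool's axes as they then stand; what a row does not reach is not made up. A row lasts 1/10 s, in which the tool goes at most 50 mm and 8.59 degrees, less where a joint would pass 70% of its speed; a pose out of reach is approached as far as the arm can. A call is refused whole if a number of a shift passes 1 or a number of a turn 1, either way. A call with a gripper value outside its range is refused whole. The fingers move at their own pace and stop on an object; the grip force is fixed at half the most. Time passes only in rows, so rows that do not move let the fingers close. It gives the time, the measured TCP pose, the force, the opening and the grip force at its end, in the units of the state.
- arm.read_state(): the state, without advancing time (a new reading comes with each control period).
- arm.grab_frame(name): name is "scene" or "top"; returns the picture (400x640x3 uint8, blue, green, red); there is no depth.
- arm.camera_params(name): a dict with "fx", "fy", "cx", "cy" (pixels), "position" and "orientation" of the camera in the world. Camera axes: x right, y up, looking along -z (the intrinsics and any distortion apply to the point x, -y, -z); pixel columns grow to the right and rows downward; lengths in m; the calibration is good to about 2 mm. A picture is of the moment at which its call begins. camera_params takes no time and is no camera call.
- arm.close_job(): hands the job in; it is judged then, once.
The state is a dict: "t": time; "qpos": joint angles; "qd": joint speeds; "joint_torque": joint torques, N m; "position": TCP position; "tool_rot": TCP orientation; "force": force on the tool from outside, world axes, zero at the start; "ft_torque": the same for the moment, N m; "grip_width": finger opening in m; "grasp_force": force on a finger pad.
Only numpy, scipy, OpenCV 4.12 (cv2) and the standard library are available. Lean on these libraries where they do the work, as an engineer would, in place of code of your own. Each camera call takes 0.05 s, during which the arm holds its last target. There are 200 camera calls.

## Task

Take the click wrench lying on the worktop, seat its socket fully down on the square screw head of the strap clamp and turn it clockwise (seen from above) until the screw is tight and the wrench clicks, that is, its handle gives way against its head; stop there, without pulling on to the end of the give. Then let go, leaving the wrench seated level on the still tight screw. Set the wrench down gently, without ramming it onto the clamp, and leave the other things on the worktop where they are.

Things in the scene. Friction and masses are not known exactly. Their poses are not given: they have to be found in the camera images.
- wrench: Click wrench: black rubber handle, steel disc over the head. Loose, about 0.32 kg, 0.25 of it in the head: it rests level on the head alone. Origin on the socket axis at the head's underside, z up; handle along -x. Grip 57 to 185 mm from the axis, 20 mm wide, 5 to 27 mm above the origin; neck to the head 18 mm wide, 18 to 28 mm up. Disc 58 mm across, 32 mm high, hub on it to 37.
- wrench_socket (a point): Centre of the square socket's mouth in the underside of the round steel head (54 mm across): 22.4 mm square, 18 mm deep, flats along this point's x and y, z up. Same axis as wrench, turned from it only by wrench_head.
- wrench_head (a joint): Breakaway joint of the wrench, on the socket axis: angle (rad) by which the handle has turned clockwise ahead of the head. A preloaded spring holds it at 0 up to 1.1 N m (10 N at 110 mm); then it gives, torque rising 1 N m per rad, to a hard stop at 0.32. Past 0.1 it has clicked; past 0.26 the screw is over-tightened. It springs back when let go.
- screw_seat (a point): On the screw axis at the collar (56 mm across, 46 mm above the worktop) that the wrench head sits on; z up; turns with the screw. The square head stands 16 mm up from it: 20 mm square, flats along x and y, straight for 11 mm, then tapering to 13 mm. The socket fits in four quarter turns: take the one with the handle towards the robot and its right, to have room for the clockwise swing.
- clamp: Strap clamp, fixed: aluminium base 84 x 142 x 12 mm, 50 mm to the -y and 92 mm to the +y side of its origin (under the screw axis, worktop level); steel strap (top 42 mm high) along +y. Its screw turns lightly (0.15 N m) for 0.3 to 0.8 rad, how far is not known beforehand, then comes up solid; it stays where left. Socket and screw have about 0.1 rad of play.
- dropper_bottle: Bystander: brown bottle with black cap, 42 mm across, 95 mm high; origin at the centre of its underside.
- label_roll: Bystander: roll of white labels lying flat, 60 mm across, 28 mm high; origin at the centre of its underside.
- steel_mould: Bystander: shallow steel mould 31 x 41 x 9 mm; origin at the centre of its underside.
- collar: Flat grey steel collar of the clamp, fixed, 56 mm across, 4 mm thick, round the foot of the screw head; the wrench head comes to rest on it. Origin at the centre of its underside, 42 mm above the worktop.

How it is judged:
By the outcome, as a careful person would: the job done as asked, in the order asked, and still so for the second after the job is handed in, with the robot touching nothing.
It also fails if it takes over 69 s, if anything falls off the work surface, if the arm or the gripper's body presses on something with over 40 N, if the wrist force passes 120 N, or if a joint passes its speed limit or range.

## Working session

There is one attempt and no reset: what is moved stays moved. The work goes in short steps, Python scripts to look and compute and a shell command to move; the robot and the scene stay as the last step left them, time stands still between calls to the robot, and variables do not carry over. Pictures are saved under pics/ and viewed, at most 10 in all, crops included, and the job is handed in when it is done.

```bash
ls; mkdir -p pics
python3 - <<'E'
from station import arm
import cv2
for n in("scene","top"):
    cv2.imwrite(f"pics/{n}0.png",arm.grab_frame(n)); print(n,arm.camera_params(n))
print(arm.read_state())
E
```

```text
pics
scene {'fx': 381.1746480787963, 'fy': 381.1746480787963, 'cx': 323.3070960055559, 'cy': 195.8090613802918, 'position': array([0.0159905 , 0.02362121, 0.75500567]), 'orientation': array([ 0.44424837, -0.69020984, -1.95807771])}
top {'fx': 436.5615072877112, 'fy': 436.5615072877112, 'cx': 318.1911789813066, 'cy': 198.43113016020703, 'position': array([ 0.25984509, -0.2463127 ,  1.28217468]), 'orientation': array([ 0.16826132, -0.14932244, -1.43998168])}
{'t': 0.1, 'qpos': array([-1.30763243,  0.43516158,  0.02497298,  1.57396329, -0.01159891,
        1.13399666, -0.07507985]), 'qd': array([-0.00136008, -0.00149913, -0.00011457, -0.00321598,  0.00159655,
        0.00133422, -0.00106452]), 'joint_torque': array([ 4.62110911e-03, -6.69123602e+01,  9.88444760e-01, -3.15145898e+01,
       -6.05567778e-02,  3.73648480e-02, -6.75808081e-06]), 'position': array([0.22342273, 0.58320179, 0.20383488]), 'tool_rot': array([-5.71394128e-01, -3.08906461e+00,  2.16480699e-03]), 'force': array([ 1.49702045e+00,  2.62530039e-01, -1.11362293e-03]), 'ft_torque': array([-0.0070425 ,  0.0453447 ,  0.00804297]), 'grasp_force': 0.0, 'grip_width': 0.09195809120290871}
```

View pics/scene0.png

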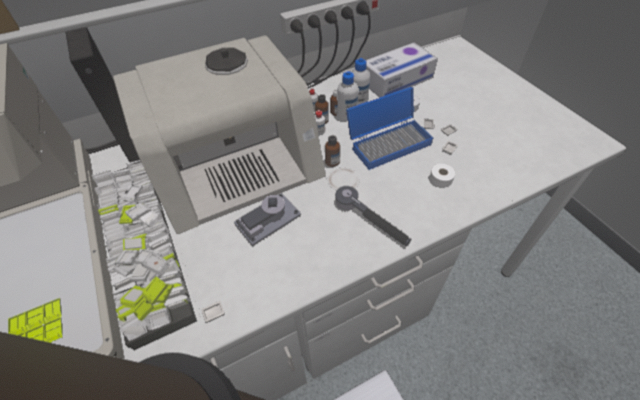

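View pics/top0.png

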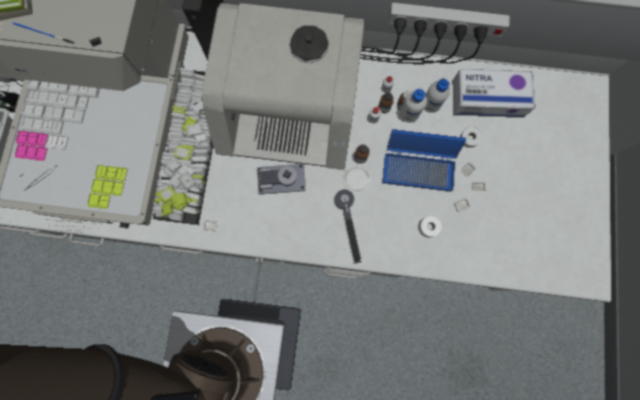

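The scene view shows the wrench head near (346,197), the handle end near (408,243) and the screw near (275,203). In the top view these are at (344,199), (357,261) and (286,173). I'll enlarge both for precision.

Run:
```python
import cv2,numpy as np
s=cv2.imread("pics/scene0.png");t=cv2.imread("pics/top0.png")
a=cv2.resize(s[170:260,225:425],None,fx=4,fy=4,interpolation=cv2.INTER_CUBIC)
b=cv2.resize(t[145:270,250:380],None,fx=4.8,fy=4.8,interpolation=cv2.INTER_CUBIC)
cv2.imwrite("pics/sc.png",a);cv2.imwrite("pics/tc.png",b)
```

```text
(no output)
```

View pics/sc.png

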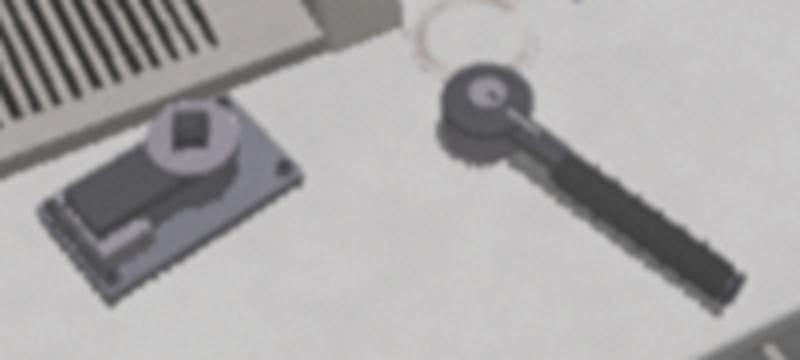

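View pics/tc.png

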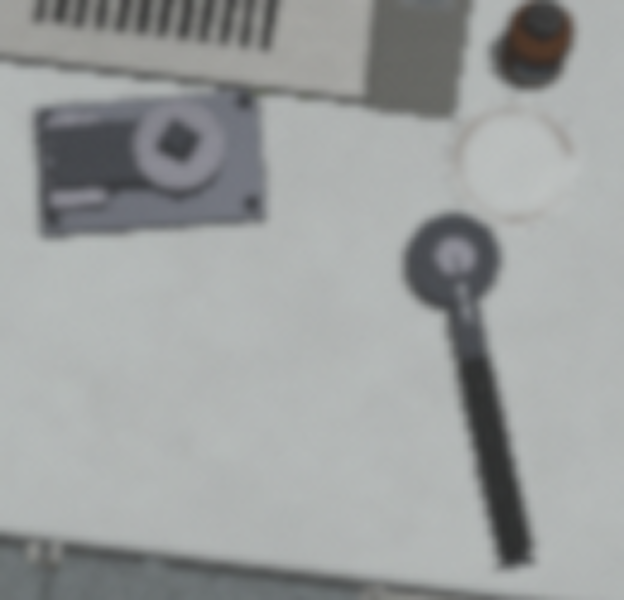

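Scene crop: hub at (487,92), collar at (194,138), square top at (190,130), handle end at (730,280). Top crop: disc at (452,260), hub at (456,257), collar at (180,147), square at (179,143) turned about 45° to the picture, handle end at (515,560). Next I triangulate these.

```bash
cat > h.py <<'E'
import cv2,numpy as np
from station import arm
from scipy.spatial.transform import Rotation as R
F=np.diag([1,-1,-1.])
def cam(n):
    p=arm.camera_params(n); Rw=R.from_rotvec(p["orientation"]).as_matrix()@F
    K=np.array([[p["fx"],0,p["cx"]],[0,p["fy"],p["cy"]],[0,0,1]]); return K,Rw,np.array(p["position"])
def proj(n,X):
    K,Rw,c=cam(n); q=(np.atleast_2d(X)-c)@Rw@K.T; return q[:,:2]/q[:,2:]
def ray(n,uv):
    K,Rw,c=cam(n); return c,Rw@np.linalg.solve(K,[*uv,1])
def onz(n,uv,z):
    c,d=ray(n,uv); return c+d*(z-c[2])/d[2]
def tri(a,b):
    (c1,d1),(c2,d2)=ray("scene",a),ray("top",b)
    d1=d1/np.linalg.norm(d1);d2=d2/np.linalg.norm(d2);n=np.cross(d1,d2)
    s=np.linalg.solve(np.c_[d1,-d2,n],c2-c1); return (c1+s[0]*d1+c2+s[1]*d2)/2, abs(s[2])*np.linalg.norm(n)
def S(u,v): return (225+(u+.5)/4-.5,170+(v+.5)/4-.5)
def T(u,v): return (250+(u+.5)/4.8-.5,145+(v+.5)/4.8-.5)
E
python3 - <<'E'
from h import *
np.set_printoptions(precision=4,suppress=True)
for n,a,b,z in[("hub",(487,92),(456,257),.037),("disc",(487,99),(452,260),.032),("collar",(194,138),(180,147),.046),("screwtop",(190,130),(179,143),.062),("hend",(728,282),(515,555),.027),("hstart",(566,170),(472,358),.027)]:
    print(n,tri(S(*a),T(*b)),onz("scene",S(*a),z)[:2],onz("top",T(*b),z)[:2])
for n in("base corners",):
  for b in[(37,108),(257,90),(265,220),(43,237)]: print(onz("top",T(*b),.012))
E
```

```text
hub (array([ 0.5287, -0.2905,  0.0374]), np.float64(0.0008580356147782342)) [ 0.5293 -0.2904] [ 0.5285 -0.2909]
disc (array([ 0.5269, -0.2889,  0.0337]), np.float64(0.00041107366450313624)) [ 0.528  -0.2898] [ 0.5274 -0.2888]
collar (array([ 0.5737, -0.1159,  0.0459]), np.float64(0.00020134884495945105)) [ 0.5736 -0.1158] [ 0.5736 -0.1159]
screwtop (array([ 0.5746, -0.1152,  0.0528]), np.float64(0.0012740390245559406)) [ 0.5677 -0.1128] [ 0.5719 -0.1167]
hend (array([ 0.3548, -0.3476,  0.0217]), np.float64(0.002217703185695026)) [ 0.3515 -0.3456] [ 0.3552 -0.3464]
hstart (array([ 0.4701, -0.3101,  0.0155]), np.float64(0.004444439597141229)) [ 0.4615 -0.3064] [ 0.4697 -0.3079]
[ 0.596  -0.0197  0.012 ]
[ 0.625  -0.1553  0.012 ]
[ 0.5424 -0.1713  0.012 ]
[ 0.5144 -0.0361  0.012 ]
```

Heights agree with the text: hub 37.4 mm against 37, collar 45.9 mm against 46. Next I fit the screw's yaw and refine the wrench's yaw with projected models.

```bash
cat > fit.py <<'E'
from h import *
from scipy.optimize import minimize
def model_screw(n,c,th,img,k=8):
    o=proj(n,[[c[0],c[1],.05]])[0].astype(int)-20
    g=cv2.cvtColor(img,cv2.COLOR_BGR2GRAY).astype(float)[o[1]:o[1]+40,o[0]:o[0]+40]
    def poly(P): return np.round(((proj(n,P)-o+.5)*k-.5)).astype(np.int32)
    A=np.linspace(0,2*np.pi,60); col=np.c_[c[0]+.028*np.cos(A),c[1]+.028*np.sin(A),0*A+.046]
    V=[]
    for s,z in((.010,.046),(.010,.057),(.0065,.062)):
        q=np.array([[1,1],[-1,1],[-1,-1],[1,-1]])*s; r=np.array([[np.cos(th),-np.sin(th)],[np.sin(th),np.cos(th)]])
        V+=[[*(p@r.T+c),z] for p in q]
    m=np.zeros((40*k,40*k),np.uint8);cv2.fillConvexPoly(m,cv2.convexHull(poly(col)),1);w=cv2.resize(m.astype(float),(40,40),interpolation=cv2.INTER_AREA)
    h=np.zeros_like(m);cv2.fillConvexPoly(h,cv2.convexHull(poly(np.array(V))),1);f=cv2.GaussianBlur(cv2.resize(h.astype(float),(40,40),interpolation=cv2.INTER_AREA),(0,0),.6)
    ok=(w>.98); A_=np.c_[f[ok],np.ones(ok.sum())]; x,_,_,_=np.linalg.lstsq(A_,g[ok],rcond=None)
    return np.mean((A_@x-g[ok])**2)/g[ok].var()
if __name__=="__main__":
    I={n:cv2.imread(f"pics/{n}0.png") for n in("scene","top")}
    for n in I:
        best=min((model_screw(n,np.array([.5737+dx,-.1159+dy]),a,I[n]),round(a,3),dx,dy) for a in np.arange(0,np.pi/2,.05) for dx in(-.003,-.0015,0,.0015,.003) for dy in(-.003,-.0015,0,.0015,.003))
        print(n,best,[ (round(a,2),round(min(model_screw(n,np.array([.5737+best[2],-.1159+best[3]]),a,I[n]) for _ in[0]),3)) for a in np.arange(0,1.57,.1)])
    # handle azimuth from dark grip pixels, top view, at z=.024
    for n in I:
        g=cv2.cvtColor(I[n],cv2.COLOR_BGR2GRAY); m=(g<(62)).astype(np.uint8)
        a=proj(n,[[.50,-.30,.02],[.345,-.35,.02]]).astype(int); z=np.zeros_like(m); cv2.line(z,tuple(map(int,a[0])),tuple(map(int,a[1])),1,13)
        vu=np.argwhere(m&z); P=np.array([onz(n,(u,v),.020)[:2] for v,u in vu])
        c=P.mean(0); d=np.linalg.svd(P-c)[2][0]; d*=-np.sign(d[0]); t=(P-c)@d
        print(n,len(P),c,"az",np.degrees(np.arctan2(d[1],d[0]))%360,"ext",t.min(),t.max(),"perp dist of head",np.cross(d,np.array([.528,-.290])-c))
E
python3 fit.py
```

```text
scene (np.float64(0.056614984793853254), np.float64(1.15), 0.0015, 0.0015) [(np.float64(0.0), np.float64(0.171)), (np.float64(0.1), np.float64(0.194)), (np.float64(0.2), np.float64(0.208)), (np.float64(0.3), np.float64(0.22)), (np.float64(0.4), np.float64(0.221)), (np.float64(0.5), np.float64(0.215)), (np.float64(0.6), np.float64(0.199)), (np.float64(0.7), np.float64(0.168)), (np.float64(0.8), np.float64(0.142)), (np.float64(0.9), np.float64(0.111)), (np.float64(1.0), np.float64(0.073)), (np.float64(1.1), np.float64(0.062)), (np.float64(1.2), np.float64(0.064)), (np.float64(1.3), np.float64(0.093)), (np.float64(1.4), np.float64(0.113)), (np.float64(1.5), np.float64(0.148))]Traceback (most recent call last):
  File "fit.py", line 19, in <module>
    best=min((model_screw(n,np.array([.5737+dx,-.1159+dy]),a,I[n]),round(a,3),dx,dy) for a in np.arange(0,np.pi/2,.05) for dx in(-.003,-.0015,0,.0015,.003) for dy in(-.003,-.0015,0,.0015,.003))
  File "fit.py", line 19, in <genexpr>
    best=min((model_screw(n,np.array([.5737+dx,-.1159+dy]),a,I[n]),round(a,3),dx,dy) for a in np.arange(0,np.pi/
[... 163 characters left out ...]
", line 12, in model_screw
    m=np.zeros((40*k,40*k),np.uint8);cv2.fillConvexPoly(m,cv2.convexHull(poly(col)),1);w=cv2.resize(m.astype(float),(40,40),interpolation=cv2.INTER_AREA)
                                                                         ~~~~^^^^^
  File "fit.py", line 6, in poly
    def poly(P): return np.round(((proj(n,P)-o+.5)*k-.5)).astype(np.int32)
                                   ~~~~^^^^^
  File "h.py", line 9, in proj
    K,Rw,c=cam(n); q=(np.atleast_2d(X)-c)@Rw@K.T; return q[:,:2]/q[:,2:]
           ~~~^^^
  File "h.py", line 6, in cam
    p=arm.camera_params(n); Rw=R.from_rotvec(p["orientation"]).as_matrix()@F
ValueError: time passes only in moves, steps and waits
```

```bash
sed -i 's/^def cam(n):/import functools\n@functools.cache\ndef cam(n):/' h.py; python3 fit.py | sed 's/np.float64//g'
```

```text
scene ((0.056614984793853254), (1.15), 0.0015, 0.0015) [((0.0), (0.171)), ((0.1), (0.194)), ((0.2), (0.208)), ((0.3), (0.22)), ((0.4), (0.221)), ((0.5), (0.215)), ((0.6), (0.199)), ((0.7), (0.168)), ((0.8), (0.142)), ((0.9), (0.111)), ((1.0), (0.073)), ((1.1), (0.062)), ((1.2), (0.064)), ((1.3), (0.093)), ((1.4), (0.113)), ((1.5), (0.148))]
top ((0.0713526933266974), (1.15), 0.0015, 0.0015) [((0.0), (0.123)), ((0.1), (0.133)), ((0.2), (0.151)), ((0.3), (0.164)), ((0.4), (0.163)), ((0.5), (0.156)), ((0.6), (0.143)), ((0.7), (0.127)), ((0.8), (0.113)), ((0.9), (0.094)), ((1.0), (0.081)), ((1.1), (0.074)), ((1.2), (0.071)), ((1.3), (0.08)), ((1.4), (0.093)), ((1.5), (0.112))]fit.py:26: RuntimeWarning: Mean of empty slice.
  c=P.mean(0); d=np.linalg.svd(P-c)[2][0]; d*=-np.sign(d[0]); t=(P-c)@d
  ret = ret.dtype.type(ret / rcount)
Traceback (most recent call last):
  File "fit.py", line 26, in <module>
    c=P.mean(0); d=np.linalg.svd(P-c)[2][0]; d*=-np.sign(d[0]); t=(P-c)@d
                   ~~~~~~~~~~~~~^^^^^
numpy.linalg.LinAlgError: 1-dimensional array given. Array must be at least two-dimensional
```

Run:
```python
from h import *
np.set_printoptions(precision=4,suppress=True)
for n in("scene","top"):
    g=cv2.cvtColor(cv2.imread(f"pics/{n}0.png"),cv2.COLOR_BGR2GRAY)
    a=proj(n,[[.455,-.312,.02],[.36,-.346,.02]]); z=np.zeros_like(g); cv2.line(z,tuple(map(int,a[0].round())),tuple(map(int,a[1].round())),1,15)
    z=z>0; th=(g[z].min()+25); vu=np.argwhere(z&(g<th)); P=np.array([onz(n,(u,v),.022)[:2] for v,u in vu])
    c=P.mean(0); d=np.linalg.svd(P-c)[2][0]; d*=-np.sign(d[0]); t=(P-c)@d
    r=c-np.array([.528,-.290])
    print(n,g[z].min(),len(P),c,"az",np.degrees(np.arctan2(d[1],d[0]))%360,t.min(),t.max(),"via head",np.degrees(np.arctan2(r[1],r[0]))%360,np.hypot(*r))
s=arm.read_state(); M=R.from_rotvec(s["tool_rot"]).as_matrix(); print(M)
```

```text
scene 62 492 [ 0.4073 -0.3266] az 198.06846793054666 -0.06953704817571485 0.06441504280201128 via head 196.86162700299744 0.12607701058860601
top 47 236 [ 0.4126 -0.3274] az 198.79805580907947 -0.06511708024301574 0.06294642166923456 via head 197.96771859020367 0.12136605046194111
[[-0.9338  0.3577 -0.0004]
 [ 0.3577  0.9338 -0.0013]
 [-0.0001 -0.0014 -1.    ]]
```

```bash
python3 -m jog '[{"claw":60,"offset":[0,0,-1],"turn":0},{"claw":60,"offset":[-0.57,-0.78,0],"turn":0},{"claw":60,"offset":[-0.57,-0.78,0],"turn":0},{"claw":60,"offset":[-0.57,-0.78,0],"turn":0},{"claw":60,"offset":[-0.57,-0.78,0],"turn":0},{"claw":60,"offset":[-0.57,-0.78,0],"turn":0},{"claw":60,"offset":[-0.57,-0.78,0],"turn":0},{"claw":60,"offset":[-0.57,-0.78,0],"turn":0},{"claw":60,"offset":[-0.57,-0.78,0],"turn":0},{"claw":60,"offset":[-0.57,-0.78,0],"turn":0},{"claw":60,"offset":[-0.57,-0.78,0],"turn":0},{"claw":60,"offset":[-0.57,-0.78,0],"turn":0},{"claw":60,"offset":[-0.57,-0.78,0],"turn":0}]'; python3 -c "
from h import *
s=arm.read_state();M=R.from_rotvec(s['tool_rot']).as_matrix();print(s['position'],s['qpos'],M)"
```

```text
t: 1.4
position: [0.345, 0.1345, 0.2444]
tool_rot: [-0.571, -3.089, -0.0]
force: [0.3, -1.1, -1.0]
grip_width: 0.0599
grasp_force: 0.0
[0.34504103 0.13449338 0.24444616] [-0.82638357 -0.05107266  0.30019593  2.08433263  0.01657599  1.10607542
  0.67101786] [[-9.33840232e-01  3.57690381e-01 -1.12402821e-04]
 [ 3.57690344e-01  9.33840217e-01  2.56972694e-04]
 [ 1.96882936e-04  1.99766036e-04 -9.99999961e-01]]
```

```bash
python3 -m jog '[{"claw":60,"offset":[-0.562,-0.779,0],"turn":0},{"claw":60,"offset":[-0.562,-0.779,0],"turn":0},{"claw":60,"offset":[-0.562,-0.779,0],"turn":0},{"claw":60,"offset":[-0.562,-0.779,0],"turn":0},{"claw":60,"offset":[-0.562,-0.779,0],"turn":0},{"claw":60,"offset":[-0.562,-0.779,0],"turn":0},{"claw":60,"offset":[-0.562,-0.779,0],"turn":0},{"claw":60,"offset":[-0.562,-0.779,0],"turn":0},{"claw":60,"offset":[-0.562,-0.779,0],"turn":0},{"claw":60,"offset":[-0.562,-0.779,0],"turn":0},{"claw":60,"offset":[-0.562,-0.779,0],"turn":0},{"claw":60,"offset":[-0.562,-0.779,0],"turn":0},{"claw":60,"offset":[0,0,0],"turn":1},{"claw":60,"offset":[0,0,0],"turn":1},{"claw":60,"offset":[0,0,0],"turn":1},{"claw":60,"offset":[0,0,0],"turn":1},{"claw":60,"offset":[0,0,0],"turn":1},{"claw":60,"offset":[0,0,0],"turn":1},{"claw":60,"offset":[0,0,0],"turn":1},{"claw":60,"offset":[0,0,0],"turn":1}]'
python3 -m jog '[{"claw":60,"offset":[0,0,0],"turn":1},{"claw":60,"offset":[0,0,0],"turn":1},{"claw":60,"offset":[0,0,0],"turn":1},{"claw":60,"offset":[0,0,0],"turn":1},{"claw":60,"offset":[0,0,0],"turn":1},{"claw":60,"offset":[0,0,0],"turn":1},{"claw":60,"offset":[0,0,0],"turn":1},{"claw":60,"offset":[0,0,0],"turn":1},{"claw":60,"offset":[0,0,0],"turn":1},{"claw":60,"offset":[0,0,0],"turn":1},{"claw":60,"offset":[0,0,0],"turn":1},{"claw":60,"offset":[0,0,0],"turn":1},{"claw":60,"offset":[0,0,0],"turn":1},{"claw":60,"offset":[0,0,0],"turn":1},{"claw":60,"offset":[0,0,0],"turn":1},{"claw":60,"offset":[0,0,0],"turn":0.45},{"claw":60,"offset":[0,0,0],"turn":0}]'
cat > st.py <<'E'
from h import *
np.set_printoptions(precision=4,suppress=True)
s=arm.read_state();M=R.from_rotvec(s['tool_rot']).as_matrix();x=M[:,0]
print(s['t'],s['position'],"q",s['qpos'],"xaz",np.degrees(np.arctan2(x[1],x[0])),"tilt z",M[:,2],"f",s['force'],s['ft_torque'],s['grip_width'],s['grasp_force'])
E
python3 st.py
```

```text
t: 3.4
position: [0.4631, -0.3092, 0.2442]
tool_rot: [-1.784, -2.585, -0.0]
force: [-0.2, -0.3, 0.6]
grip_width: 0.0603
grasp_force: 0.0
t: 5.1
position: [0.4632, -0.3093, 0.2442]
tool_rot: [-3.101, -0.5, 0.001]
force: [0.1, 0.5, -0.2]
grip_width: 0.0598
grasp_force: 0.0
5.1 [ 0.4632 -0.3093  0.2442] q [-0.34    0.5388  1.2931  1.7427 -0.5406  1.2819 -0.1715] xaz 18.304101014737707 tilt z [-0.0005  0.0004 -1.    ] f [ 0.0601  0.4978 -0.151 ] [-0.0508  0.1869  0.0099] 0.059799214038797274 0.0
```

```bash
python3 -m jog '[{"claw":60,"offset":[0,0.05,1],"turn":0},{"claw":60,"offset":[0,0,1],"turn":0},{"claw":60,"offset":[0,0,1],"turn":0},{"claw":60,"offset":[0,0,1],"turn":0},{"claw":60,"offset":[0,0,1],"turn":0},{"claw":60,"offset":[0,0,0.5],"turn":0},{"claw":60,"offset":[0,0,0.3],"turn":0},{"claw":60,"offset":[0,0,0.15],"turn":0},{"claw":60,"offset":[0,0,0],"turn":0}]'; python3 st.py
```

```text
t: 6.0
position: [0.464, -0.3116, 0.0066]
tool_rot: [3.101, 0.502, -0.0]
force: [0.2, 0.3, 0.4]
grip_width: 0.0602
grasp_force: 0.0
6.0 [ 0.464  -0.3116  0.0066] q [-0.1313  0.7847  0.9723  1.9826 -0.8734  0.8658  0.0808] xaz 18.372466926961383 tilt z [-0.     -0.0001 -1.    ] f [0.2298 0.339  0.3672] [-0.0813  0.1521  0.0584] 0.06017040338245811 0.0
```

```bash
python3 -m jog '[{"claw":60,"offset":[0,0,0.09],"turn":0},{"claw":40,"offset":[0,0,0],"turn":0},{"claw":10,"offset":[0,0,0],"turn":0},{"claw":10,"offset":[0,0,0],"turn":0},{"claw":10,"offset":[0,0,0],"turn":0},{"claw":10,"offset":[0,0,0],"turn":0},{"claw":10,"offset":[0,0,0],"turn":0}]'; python3 st.py
```

```text
t: 6.7
position: [0.4639, -0.3113, 0.003]
tool_rot: [-3.101, -0.501, -0.0]
force: [0.5, 0.8, 1.0]
grip_width: 0.0188
grasp_force: 30.0
6.7 [ 0.4639 -0.3113  0.003 ] q [-0.1279  0.7889  0.9663  1.9848 -0.8799  0.8599  0.0849] xaz 18.342041311693905 tilt z [ 0.      0.0002 -1.    ] f [0.5325 0.8112 0.992 ] [-0.0115  0.2406  0.0199] 0.018833889237838283 30.007826685905457
```

```bash
python3 -m jog '[{"claw":10,"offset":[0,0,-0.3],"turn":0},{"claw":10,"offset":[0,0,-0.6],"turn":0},{"claw":10,"offset":[0,0,-0.7],"turn":0},{"claw":10,"offset":[0,0,-0.7],"turn":0},{"claw":10,"offset":[0,0,-0.7],"turn":0},{"claw":10,"offset":[0,0,0],"turn":-0.5},{"claw":10,"offset":[0,0,0],"turn":-0.9},{"claw":10,"offset":[0,0,0],"turn":-1},{"claw":10,"offset":[0,0,0],"turn":-1},{"claw":10,"offset":[0,0,0],"turn":-1},{"claw":10,"offset":[0,0,0],"turn":-1},{"claw":10,"offset":[0,0,0],"turn":-1},{"claw":10,"offset":[0,0,0],"turn":-1},{"claw":10,"offset":[0,0,0],"turn":-0.5},{"claw":10,"offset":[0,0,0],"turn":0},{"claw":10,"offset":[0,0,0],"turn":0}]'; python3 st.py
python3 - <<'E'
from h import *
f={n:arm.grab_frame(n) for n in("scene","top")}
for n in f: cv2.imwrite(f"pics/{n}1.png",f[n])
s=f["scene"];t=f["top"]
a=proj("scene",[[.49,-.25,.15]])[0].astype(int);b=proj("top",[[.49,-.25,.15]])[0].astype(int);print(a,b)
c=np.vstack([cv2.resize(i[p[1]-50:p[1]+50,p[0]-90:p[0]+90],(540,300),interpolation=cv2.INTER_CUBIC) for i,p in((s,a),(t,b))])
cv2.imwrite("pics/c1.png",c)
E
```

```text
t: 8.3
position: [0.4636, -0.3115, 0.1233]
tool_rot: [2.641, 1.702, 0.0]
force: [0.1, -0.6, -4.1]
grip_width: 0.019
grasp_force: 30.0
8.3 [ 0.4636 -0.3115  0.1233] q [-0.1317  0.5413  0.9187  1.8865 -0.5186  0.9724  0.5967] xaz 65.61113624674432 tilt z [ 0.0001  0.     -1.    ] f [ 0.0597 -0.619  -4.0748] [-0.2521  0.1523 -0.022 ] 0.018978781119787576 29.987438321113586
[340 177] [330 201]
```

View pics/c1.png

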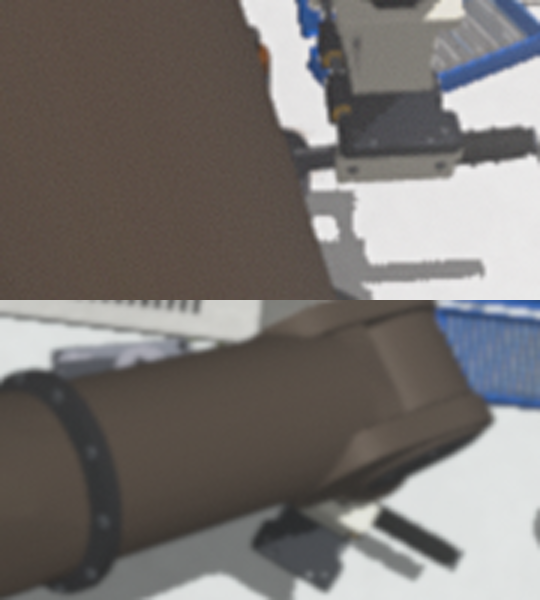

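The wrench is held and the arm hides most of the view. The handle looks level. I move over the screw, staying high, and look again.

```bash
python3 -m jog '[{"claw":10,"offset":[0.4,0.051,0],"turn":0},{"claw":10,"offset":[0.787,0.101,0],"turn":0},{"claw":10,"offset":[0.787,0.101,0],"turn":0},{"claw":10,"offset":[0.787,0.101,0],"turn":0},{"claw":10,"offset":[0.787,0.101,0],"turn":0},{"claw":10,"offset":[0.387,0.051,0],"turn":-0.05},{"claw":10,"offset":[0,0,0],"turn":0},{"claw":10,"offset":[0,0,0],"turn":0},{"claw":10,"offset":[0,0,0],"turn":0}]'; python3 st.py
python3 - <<'E'
from h import *
f={n:arm.grab_frame(n) for n in("scene","top")}
for n in f: cv2.imwrite(f"pics/{n}2.png",f[n])
X=[[.562,-.14,.11]]
P=[proj(n,X)[0].astype(int) for n in("scene","top")];print(P)
c=np.vstack([cv2.resize(i[p[1]-40:p[1]+35,p[0]-80:p[0]+80],(640,300),interpolation=cv2.INTER_CUBIC) for i,p in zip(f.values(),P)])
cv2.imwrite("pics/c2.png",c)
E
```

```text
t: 9.3
position: [0.5461, -0.1779, 0.1231]
tool_rot: [2.636, 1.708, -0.001]
force: [-0.4, -0.2, -3.4]
grip_width: 0.0184
grasp_force: 30.0
9.3 [ 0.5461 -0.1779  0.1231] q [-0.3978  0.5722  0.9263  1.8483 -0.5409  0.9961  0.3384] xaz 65.89815237337558 tilt z [-0.0002 -0.0008 -1.    ] f [-0.3575 -0.2055 -3.3811] [-0.2182  0.0902 -0.0126] 0.018396675189253288 29.987487494945526
[array([281, 186]), array([293, 174])]
```

View pics/c2.png

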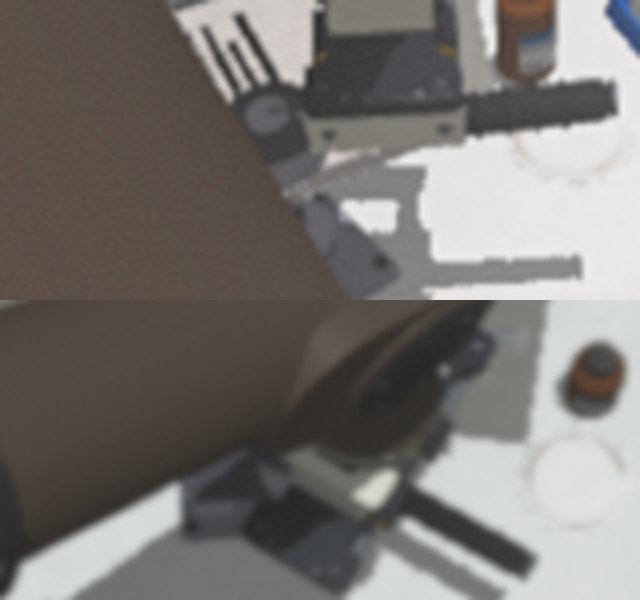

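The scene view shows the hub at crop (267,112) and the handle end at (617,97). The top view shows the handle end at (525,267 in its half). I check for sag and find where the head is.

Run:
```python
from h import *
np.set_printoptions(precision=4,suppress=True)
s2=lambda u,v:(281-80+(u+.5)/4-.5,186-40+(v+.5)/4-.5)
t2=lambda u,v:(293-80+(u+.5)/4-.5,174-40+(v+.5)/4-.5)
print("end",tri(s2(614,97),t2(526,267)))
for p in[(475,113),(540,105),(614,97)]: print(onz("scene",s2(*p),.14))
for p in[(410,197),(526,267)]: print(onz("top",t2(*p),.147))
th=np.radians(65.9);x=np.array([np.cos(th),np.sin(th)]);tcp=np.array([.5461,-.1779])
for z in(.15,.157,.164):
    h=onz("scene",s2(267,112),z)[:2];print("hub",z,h,"rel",(h-tcp)@x,np.cross(x,h-tcp))
# predicted handle end px for pitch angles (positive = head down) about grasp point
for deg in(-4,-2,0,2,4,6,8):
    b=np.radians(deg)
    def P(l,z): # l along wrench x from axis, z above origin
        dx=l+.0675; dz=z-.019; l2=dx*np.cos(b)+dz*np.sin(b); z2=-dx*np.sin(b)+dz*np.cos(b)
        return [*(tcp+x*l2),.1231+.016+0.003+z2]
    Q=[P(0,.037),P(-.185,.016),P(-.185,.027)]
    inv=lambda n,o:(proj(n,Q)-o+.5)*4-.5
    print(deg,inv("scene",np.array([201,146])).round(0).tolist(),inv("top",np.array([213,134])).round(0).tolist())
```

```text
end (array([ 0.4974, -0.2869,  0.15  ]), np.float64(0.0017718534161532031))
[ 0.5302 -0.2195  0.14  ]
[ 0.5187 -0.2538  0.14  ]
[ 0.5047 -0.2927  0.14  ]
[ 0.5364 -0.2039  0.147 ]
[ 0.4986 -0.2863  0.147 ]
hub 0.15 [ 0.5758 -0.1166] rel 0.06811084553408694 -0.002035340499759175
hub 0.157 [ 0.5693 -0.1149] rel 0.06694671296572474 0.004539098085639782
hub 0.164 [ 0.5628 -0.1133] rel 0.06578258039736258 0.011113536671038747
-4 [[267.0, 96.0], [607.0, 121.0], [609.0, 107.0]] [[288.0, 122.0], [522.0, 272.0], [524.0, 269.0]]
-2 [[266.0, 99.0], [607.0, 116.0], [609.0, 102.0]] [[287.0, 122.0], [523.0, 271.0], [524.0, 268.0]]
0 [[266.0, 102.0], [608.0, 111.0], [609.0, 97.0]] [[287.0, 122.0], [523.0, 270.0], [524.0, 267.0]]
2 [[265.0, 105.0], [608.0, 105.0], [609.0, 92.0]] [[286.0, 123.0], [524.0, 269.0], [524.0, 265.0]]
4 [[265.0, 108.0], [609.0, 100.0], [608.0, 86.0]] [[286.0, 124.0], [524.0, 267.0], [524.0, 263.0]]
6 [[264.0, 111.0], [608.0, 95.0], [607.0, 81.0]] [[286.0, 124.0], [524.0, 266.0], [524.0, 262.0]]
8 [[264.0, 114.0], [608.0, 90.0], [606.0, 76.0]] [[285.0, 125.0], [524.0, 264.0], [523.0, 260.0]]<stdin>:10: DeprecationWarning: Arrays of 2-dimensional vectors are deprecated. Use arrays of 3-dimensional vectors instead. (deprecated in NumPy 2.0)
```

The wrench sags about 5° head-down in the pads, and contact with the collar should level it. The head's axis is within about 2 mm of the screw. I lower in stages and watch the force.

```bash
python3 -m jog '[{"claw":10,"offset":[0.04,0,0.3],"turn":0},{"claw":10,"offset":[0,0,0.4],"turn":0},{"claw":10,"offset":[0,0,0.3],"turn":0},{"claw":10,"offset":[0,0,0.1],"turn":0},{"claw":10,"offset":[0,0,0.1],"turn":0},{"claw":10,"offset":[0,0,0.1],"turn":0},{"claw":10,"offset":[0,0,0],"turn":0}]'; python3 st.py;python3 -m jog '[{"claw":10,"offset":[0,0,0.05],"turn":0},{"claw":10,"offset":[0,0,0.05],"turn":0},{"claw":10,"offset":[0,0,0.05],"turn":0},{"claw":10,"offset":[0,0,0],"turn":0}]'; python3 st.py
```

```text
t: 10.1
position: [0.5476, -0.1748, 0.0706]
tool_rot: [-2.634, -1.712, 0.0]
force: [0.0, -0.6, -2.9]
grip_width: 0.0184
grasp_force: 30.0
10.1 [ 0.5476 -0.1748  0.0706] q [-0.3576  0.634   0.8629  1.8938 -0.6113  0.901   0.3899] xaz 66.03510000839474 tilt z [-0.0003  0.     -1.    ] f [ 0.0178 -0.5949 -2.9276] [-0.1863  0.223  -0.0369] 0.01835666930040364 29.98806595802307
t: 10.5
position: [0.5476, -0.1747, 0.0647]
tool_rot: [-2.634, -1.712, 0.0]
force: [0.8, 0.0, -3.0]
grip_width: 0.0183
grasp_force: 30.0
10.5 [ 0.5476 -0.1747  0.0647] q [-0.3524  0.641   0.8552  1.8984 -0.6196  0.8903  0.3963] xaz 66.04178807314577 tilt z [-0.0002  0.0002 -1.    ] f [ 0.7794  0.019  -2.9778] [-0.2912  0.1061 -0.006 ] 0.018253332153292716 29.987946152687073
```

```bash
python3 -m jog '[{"claw":10,"offset":[0,0,0.05],"turn":0},{"claw":10,"offset":[0,0,0.05],"turn":0},{"claw":10,"offset":[0,0,0.05],"turn":0},{"claw":10,"offset":[0,0,0],"turn":0}]'; python3 st.py;python3 -m jog '[{"claw":10,"offset":[-0.01,0,0.05],"turn":0},{"claw":10,"offset":[-0.01,0,0.05],"turn":0},{"claw":10,"offset":[0,0,0],"turn":0}]'; python3 st.py
```

```text
t: 10.9
position: [0.5475, -0.1747, 0.0586]
tool_rot: [-2.634, -1.712, 0.0]
force: [-1.0, 0.1, -3.2]
grip_width: 0.0184
grasp_force: 30.0
10.9 [ 0.5475 -0.1747  0.0586] q [-0.347   0.6485  0.8473  1.903  -0.6281  0.8795  0.4028] xaz 66.03673720840156 tilt z [-0.0005  0.0002 -1.    ] f [-0.9593  0.0689 -3.1836] [-0.2354  0.1596 -0.0425] 0.018359353443473097 29.988122284412384
t: 11.2
position: [0.5472, -0.1756, 0.0547]
tool_rot: [-2.634, -1.712, 0.0]
force: [-0.1, 0.4, -2.6]
grip_width: 0.0185
grasp_force: 30.0
11.2 [ 0.5472 -0.1756  0.0547] q [-0.3418  0.6531  0.8422  1.906  -0.6336  0.8721  0.4085] xaz 66.02521194310303 tilt z [-0.0002  0.     -1.    ] f [-0.0583  0.3562 -2.6264] [-0.2064  0.069   0.0097] 0.018502056080011084 29.985913038253784
```

```bash
python3 -m jog '[{"claw":10,"offset":[-0.01,0,0.04],"turn":0},{"claw":10,"offset":[0,0,0.04],"turn":0},{"claw":10,"offset":[0,0,0],"turn":0}]'; python3 st.py;python3 -m jog '[{"claw":10,"offset":[0,0,0.03],"turn":0},{"claw":10,"offset":[0,0,0.03],"turn":0},{"claw":10,"offset":[0,0,0],"turn":0}]'; python3 st.py
```

```text
t: 11.5
position: [0.5471, -0.176, 0.0516]
tool_rot: [-2.634, -1.712, 0.0]
force: [-0.7, 0.2, -1.2]
grip_width: 0.0186
grasp_force: 30.0
11.5 [ 0.5471 -0.176   0.0516] q [-0.3383  0.6569  0.838   1.9083 -0.638   0.8663  0.4126] xaz 66.02374252667144 tilt z [-0.0001 -0.0001 -1.    ] f [-0.6805  0.2431 -1.2205] [-0.2799  0.1316  0.0015] 0.018622717916432205 29.986099898815155
t: 11.8
position: [0.5471, -0.176, 0.0492]
tool_rot: [2.634, 1.712, -0.0]
force: [0.1, -1.5, -1.0]
grip_width: 0.0187
grasp_force: 30.0
11.8 [ 0.5471 -0.176   0.0492] q [-0.3363  0.6598  0.8348  1.9099 -0.6414  0.862   0.4152] xaz 66.03034635454884 tilt z [-0.     -0.0001 -1.    ] f [ 0.0905 -1.4766 -1.0016] [-0.3261  0.1354 -0.0113] 0.01867224201932821 29.986344873905182
```

```bash
python3 -m jog '[{"claw":22,"offset":[0,0,0],"turn":0},{"claw":30,"offset":[0,0,0],"turn":0},{"claw":40,"offset":[0,0,0],"turn":0},{"claw":40,"offset":[0,0,0],"turn":0},{"claw":40,"offset":[0,0,0],"turn":0}]'; python3 st.py
python3 - <<'E'
from h import *
f={n:arm.grab_frame(n) for n in("scene","top")}
for n in f: cv2.imwrite(f"pics/{n}3.png",f[n])
X=[[.562,-.14,.05]]
P=[proj(n,X)[0].astype(int) for n in("scene","top")];print(P)
c=np.vstack([cv2.resize(i[p[1]-40:p[1]+35,p[0]-80:p[0]+80],(640,300),interpolation=cv2.INTER_CUBIC) for i,p in zip(f.values(),P)])
cv2.imwrite("pics/c3.png",c)
th=np.radians(66);x=np.array([np.cos(th),np.sin(th)]);a=np.array([.5745,-.1152])
Q=[[*(a+x*l),.046+z] for l,z in((0,.037),(-.057,.027),(-.185,.016),(-.185,.027))]
for n,p in zip(f,P): print(((proj(n,Q)-(p-[80,40])+.5)*4-.5).round().tolist())
E
```

```text
t: 12.3
position: [0.5473, -0.1758, 0.0494]
tool_rot: [2.634, 1.712, 0.0]
force: [0.6, -0.2, -0.5]
grip_width: 0.0397
grasp_force: 0.0
12.3 [ 0.5473 -0.1758  0.0494] q [-0.3364  0.6596  0.8348  1.9097 -0.6414  0.8622  0.4151] xaz 66.04006071367866 tilt z [ 0.0002  0.0001 -1.    ] f [ 0.6356 -0.2254 -0.4844] [-0.0594  0.0859 -0.0112] 0.039718884100616705 0.0
[array([284, 202]), array([294, 179])]
[[269.0, 130.0], [369.0, 135.0], [588.0, 135.0], [589.0, 123.0]]
[[289.0, 132.0], [358.0, 175.0], [512.0, 270.0], [513.0, 267.0]]
```

View pics/c3.png

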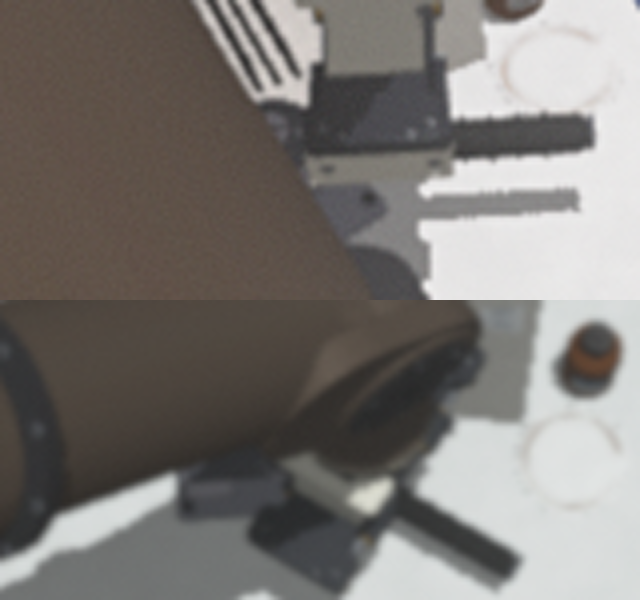

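The handle end sits where a level, seated wrench projects it (scene (594,131) against about (589,130)), so the wrench is seated. I regrip further out, at 110 mm.

```bash
python3 -m jog '[{"claw":40,"offset":[-0.5,0,0.1],"turn":0},{"claw":40,"offset":[-0.56,0,0.03],"turn":0},{"claw":40,"offset":[0,0,0],"turn":0},{"claw":25,"offset":[0,0,0],"turn":0},{"claw":10,"offset":[0,0,0],"turn":0},{"claw":10,"offset":[0,0,0],"turn":0},{"claw":10,"offset":[0,0,0],"turn":0},{"claw":10,"offset":[0,0,0],"turn":0}]'
cat >> st.py <<'E'
a=np.array([.5745,-.1152]); d=s['position'][:2]-a; f=s['force']
print("r",np.hypot(*d),"az",np.degrees(np.arctan2(*d[::-1]))%360,"axis torque",s['ft_torque'][2]+d[0]*f[1]-d[1]*f[0],"radial",f[:2]@d/np.hypot(*d))
E
python3 st.py
```

```text
t: 13.2
position: [0.5303, -0.2137, 0.044]
tool_rot: [-2.633, -1.713, -0.001]
force: [0.6, 1.0, -1.4]
grip_width: 0.0196
grasp_force: 30.0
13.2 [ 0.5303 -0.2137  0.044 ] q [-0.258   0.66    0.8222  1.9204 -0.6438  0.8469  0.491 ] xaz 66.10062619992102 tilt z [ 0.0001  0.0007 -1.    ] f [ 0.5745  1.0422 -1.4157] [ 0.2441 -0.1018  0.0031] 0.0196159097368918 29.997871220111847
r 0.10799757908390746 az 245.84937705364547 axis torque 0.013676696400669923 radial -1.1860831844010873
```

```bash
python3 -m jog '[{"claw":10,"offset":[0.001,-0.07,0],"turn":0.25},{"claw":10,"offset":[0.004,-0.141,0],"turn":0.5},{"claw":10,"offset":[0.004,-0.141,0],"turn":0.5},{"claw":10,"offset":[0.004,-0.141,0],"turn":0.5},{"claw":10,"offset":[0.001,-0.07,0],"turn":0.25},{"claw":10,"offset":[0,0,0],"turn":0}]'; python3 st.py
```

```text
t: 13.8
position: [0.5106, -0.2028, 0.0441]
tool_rot: [-2.799, -1.427, -0.0]
force: [1.7, 1.5, -1.7]
grip_width: 0.0197
grasp_force: 30.0
13.8 [ 0.5106 -0.2028  0.0441] q [-0.3155  0.6545  0.887   1.9787 -0.6871  0.8397  0.3297] xaz 54.02490749740043 tilt z [ 0.0002  0.0003 -1.    ] f [ 1.7419  1.5384 -1.7195] [ 0.3259 -0.3541  0.0806] 0.019660001069865953 29.998891353607178
r 0.10845242240252974 az 233.903501926969 axis torque 0.134920470472761 radial -2.2692865651866203
```

```bash
for i in 1; do python3 -m jog '[{"claw":10,"offset":[0.001,-0.095,0],"turn":0.333},{"claw":10,"offset":[0.001,-0.095,0],"turn":0.333},{"claw":10,"offset":[0,0,0],"turn":0}]' >/dev/null; python3 st.py|tail -1;  python3 -m jog '[{"claw":10,"offset":[0.001,-0.095,0],"turn":0.333},{"claw":10,"offset":[0.001,-0.095,0],"turn":0.333},{"claw":10,"offset":[0,0,0],"turn":0}]' >/dev/null; python3 st.py|tail -1; python3 -m jog '[{"claw":10,"offset":[0.001,-0.095,0],"turn":0.333},{"claw":10,"offset":[0.001,-0.095,0],"turn":0.333},{"claw":10,"offset":[0,0,0],"turn":0}]' >/dev/null; python3 st.py; done
```

```text
r 0.10860099037040216 az 229.78235893302897 axis torque 0.10436462329739626 radial -4.66266729932975
r 0.10863665983904934 az 225.8238181438004 axis torque 0.16772004502145543 radial -5.094434275209285
14.7 [ 0.4936 -0.1878  0.0441] q [-0.3814  0.6537  0.9528  2.0329 -0.7308  0.8377  0.1621] xaz 42.02954089425552 tilt z [ 0.0001  0.0003 -1.    ] f [ 4.7692  3.8211 -1.515 ] [ 0.6838 -0.8236  0.0444] 0.01927396058222933 30.006076991558075
r 0.10871949453653439 az 221.88084065312526 axis torque 0.08122755854808544 radial -6.101754707729827
```

```bash
python3 -m jog '[{"claw":10,"offset":[0.015,-0.095,0],"turn":0.333},{"claw":10,"offset":[0.015,-0.095,0],"turn":0.333},{"claw":10,"offset":[0,0,0],"turn":0}]' >/dev/null; python3 st.py|tail -1;  python3 -m jog '[{"claw":10,"offset":[0.005,-0.095,0],"turn":0.333},{"claw":10,"offset":[0.005,-0.095,0],"turn":0.333},{"claw":10,"offset":[0,0,0],"turn":0}]' >/dev/null; python3 st.py
```

```text
r 0.10866836187501065 az 217.77314823040268 axis torque 0.12576288329217034 radial -1.9166682034702012
15.3 [ 0.4846 -0.176   0.0442] q [-0.4314  0.6581  0.9989  2.0645 -0.7599  0.8404  0.0427] xaz 33.927986963509056 tilt z [-0.0003 -0.0013 -1.    ] f [-0.1664 -2.913  -0.6745] [-0.7813  0.345   0.2036] 0.019643760445144258 30.069352090358734
r 0.10854414550969 az 214.08932941733764 axis torque 0.45535058947223267 radial 1.7705068560466823
```

```bash
for i in 1; do python3 -m jog '[{"claw":10,"offset":[0.001,-0.047,0],"turn":0.167},{"claw":10,"offset":[0,0,0],"turn":0}]' >/dev/null; python3 st.py|cut -c1-400; python3 -m jog '[{"claw":10,"offset":[0.001,-0.047,0],"turn":0.167},{"claw":10,"offset":[0,0,0],"turn":0}]' >/dev/null; python3 st.py; done
```

```text
15.5 [ 0.4838 -0.1748  0.0443] q [-0.4369  0.6587  1.0042  2.0677 -0.7634  0.8409  0.0285] xaz 32.9669041300924 tilt z [ 0.     -0.0015 -1.    ] f [-0.805  -4.7903 -0.8984] [-1.2078  0.3805  0.3064] 0.019247021237708318 30.134701430797577
r 0.1085113227177444 az 213.32036245919693 axis torque 0.6928057832598701 radial 3.304053910500644
15.7 [ 0.4829 -0.1735  0.0443] q [-0.443   0.6595  1.0099  2.0712 -0.7671  0.8414  0.0137] xaz 31.961711904678168 tilt z [ 0.0002 -0.0019 -1.    ] f [-0.0478 -5.8097 -0.3518] [-1.3495  0.2836  0.3742] 0.0194198067369481 30.198489725589752
r 0.10853011550457135 az 212.47157087671064 axis torque 0.9033179546600705 radial 3.159413944160858
```

```bash
for i in 1; do python3 -m jog '[{"claw":10,"offset":[0.001,-0.047,0],"turn":0.167},{"claw":10,"offset":[0,0,0],"turn":0}]' >/dev/null; python3 st.py|cut -c1-400; python3 -m jog '[{"claw":10,"offset":[0.001,-0.047,0],"turn":0.167},{"claw":10,"offset":[0,0,0],"turn":0}]' >/dev/null; python3 st.py;  python3 -m jog '[{"claw":10,"offset":[0.001,-0.047,0],"turn":0.167},{"claw":10,"offset":[0,0,0],"turn":0}]' >/dev/null; python3 st.py; done
```

```text
15.9 [ 0.4821 -0.1722  0.0444] q [-0.4492  0.6603  1.0157  2.0746 -0.7707  0.8417 -0.0013] xaz 30.957341617299747 tilt z [ 0.0006 -0.0025 -1.    ] f [ 0.1645 -7.7721 -0.0952] [-1.6903  0.1928  0.4319] 0.01980737215281879 30.301763713359833
r 0.10853938891422443 az 211.6903016272076 axis torque 1.15903411239475 radial 3.9429074529780914
16.1 [ 0.4812 -0.1706  0.0444] q [-0.4555  0.6611  1.0214  2.0782 -0.7744  0.8425 -0.0163] xaz 29.956206372206733 tilt z [ 0.0006 -0.0025 -1.    ] f [-0.7742 -6.5994 -0.2762] [-1.7082  0.2434  0.4597] 0.019700302865194357 30.31456857919693
r 0.10852995723822925 az 210.69498663355776 axis torque 1.0326463540041422 radial 4.034511801681607
16.3 [ 0.4802 -0.169   0.0444] q [-0.4618  0.6621  1.027   2.0817 -0.7782  0.8434 -0.0313] xaz 28.954136019388596 tilt z [ 0.0005 -0.0026 -1.    ] f [-0.7073 -7.4466 -0.0651] [-1.7864  0.2796  0.5007] 0.019855574607497636 30.32429963350296
r 0.10855267882083952 az 209.69502692759391 axis torque 1.1648144603914352 radial 4.303276021404653
```

```bash
for i in 1; do python3 -m jog '[{"claw":10,"offset":[0.001,-0.047,0],"turn":0.167},{"claw":10,"offset":[0.001,-0.047,0],"turn":0.167},{"claw":10,"offset":[0.001,-0.047,0],"turn":0.167},{"claw":10,"offset":[0,0,0],"turn":0}]' >/dev/null; python3 st.py|cut -c1-300; python3 -m jog '[{"claw":10,"offset":[0.001,-0.047,0],"turn":0.167},{"claw":10,"offset":[0.001,-0.047,0],"turn":0.167},{"claw":10,"offset":[0,0,0],"turn":0}]' >/dev/null; python3 st.py;  python3 -m jog '[{"claw":10,"offset":[0.001,-0.047,0],"turn":0.167},{"claw":10,"offset":[0,0,0],"turn":0}]' >/dev/null; python3 st.py; done
```

```text
16.7 [ 0.4775 -0.164   0.0444] q [-0.4811  0.6653  1.044   2.092  -0.7893  0.8463 -0.077 ] xaz 25.943523439931596 tilt z [ 0.0002 -0.0028 -1.    ] f [-0.5557 -7.3271 -0.2031] [-1.8596  0.4065  0.4755] 0.019273440345167384 30.346131026744843
r 0.10858814649777179 az 206.71600668925444 axis torque 1.159051454600276 radial 3.7904063863247055
17.0 [ 0.4758 -0.1607  0.0444] q [-0.494   0.6677  1.0552  2.0985 -0.7967  0.8486 -0.1076] xaz 23.938353467847854 tilt z [ 0.     -0.0029 -1.    ] f [-1.0665 -8.0694 -0.1091] [-1.84    0.5319  0.4981] 0.019377484431454053 30.364167094230652
r 0.10865257957382568 az 204.738899974252 axis torque 1.2459515455309096 radial 4.345502177750908
17.2 [ 0.475  -0.159   0.0444] q [-0.5004  0.669   1.0608  2.1016 -0.8005  0.8499 -0.1231] xaz 22.933234225357193 tilt z [-0.     -0.0028 -1.    ] f [-2.2147 -7.8809 -0.5963] [-1.9774  0.5252  0.5805] 0.01918813011487401 30.375975966453552
r 0.10865553250525987 az 203.7475159301843 axis torque 1.2673888375545084 radial 5.200900802423578
```

```bash
python3 -m jog '[{"claw":10,"offset":[0.001,-0.04,0],"turn":0.14},{"claw":10,"offset":[0,0,0],"turn":0},{"claw":10,"offset":[0,0,0],"turn":0}]' >/dev/null; python3 st.py; python3 -m jog '[{"claw":10,"offset":[0.001,0.07,0],"turn":-0.25},{"claw":10,"offset":[0.001,0.094,0],"turn":-0.333},{"claw":10,"offset":[0.001,0.094,0],"turn":-0.333},{"claw":10,"offset":[0.001,0.094,0],"turn":-0.333},{"claw":10,"offset":[0.001,0.07,0],"turn":-0.25},{"claw":10,"offset":[0,0,0],"turn":0}]' >/dev/null; python3 st.py
```

```text
17.5 [ 0.4744 -0.1577  0.0444] q [-0.5056  0.6701  1.0654  2.104  -0.8035  0.8509 -0.1356] xaz 22.11418661798386 tilt z [ 0.    -0.003 -1.   ] f [-2.4701 -7.7804 -0.7437] [-1.8816  0.5907  0.4524] 0.01911852438478603 30.409463346004486
r 0.10869294018433892 az 202.9950968841658 axis torque 1.1259719633390095 radial 5.313254037902223
18.1 [ 0.4823 -0.1724  0.0444] q [-0.4474  0.6601  1.0141  2.0736 -0.7698  0.8421  0.0018] xaz 31.169494807968263 tilt z [ 0.0004 -0.002  -1.    ] f [-1.515  -5.6331 -1.1508] [-1.5361  0.3653  0.4253] 0.019610105687559973 30.263708531856537
r 0.10849335857748395 az 211.84493147860968 axis torque 0.8577751819206806 radial 4.25910565300174
```

The torque curve has a clear knee at about 31° (about 1.1 N m), followed by about 9° of give. That is 0.157 rad, so it has clicked. The spring is eased back, so I open the fingers and rise clear.

```bash
python3 -m jog '[{"claw":22,"offset":[0,0,0],"turn":0},{"claw":26,"offset":[0,0,0],"turn":0},{"claw":32,"offset":[0,0,0],"turn":0},{"claw":45,"offset":[0,0,0],"turn":0},{"claw":60,"offset":[0,0,0],"turn":0},{"claw":60,"offset":[0,0,0],"turn":0}]'; python3 st.py; python3 -m jog '[{"claw":60,"offset":[0,0,-0.3],"turn":0},{"claw":60,"offset":[0,0,-0.6],"turn":0},{"claw":60,"offset":[0,0,-1],"turn":0},{"claw":60,"offset":[0,0,-1],"turn":0},{"claw":60,"offset":[-0.9,0,-0.5],"turn":0},{"claw":60,"offset":[-0.9,0.6,0],"turn":0},{"claw":60,"offset":[0,1,0],"turn":0},{"claw":60,"offset":[0,1,0],"turn":0},{"claw":60,"offset":[0,1,0],"turn":0},{"claw":60,"offset":[0,1,0],"turn":0},{"claw":60,"offset":[0,1,0],"turn":0},{"claw":60,"offset":[0,0,0],"turn":0},{"claw":60,"offset":[0,0,0],"turn":0}]'
python3 - <<'E'
from h import *
f={n:arm.grab_frame(n) for n in("scene","top")}
X=[[.53,-.15,.05]]
P=[proj(n,X)[0].astype(int) for n in f]
c=np.vstack([cv2.resize(i[p[1]-40:p[1]+35,p[0]-80:p[0]+80],(640,300),interpolation=cv2.INTER_CUBIC) for i,p in zip(f.values(),P)])
cv2.imwrite("pics/c4.png",c)
th=np.radians(33);x=np.array([np.cos(th),np.sin(th)]);a=np.array([.5745,-.1152])
Q=[[*(a+x*l),.046+z] for l,z in((0,.037),(-.057,.027),(-.185,.016),(-.185,.027))]
for n,p in zip(f,P): print(((proj(n,Q)-(p-[80,40])+.5)*4-.5).round().tolist())
E
```

```text
t: 18.7
position: [0.4823, -0.1701, 0.044]
tool_rot: [-3.025, -0.845, 0.0]
force: [-0.7, 0.0, 1.0]
grip_width: 0.0515
grasp_force: 0.0
18.7 [ 0.4823 -0.1701  0.044 ] q [-0.449   0.66    1.0125  2.0742 -0.7712  0.8436  0.001 ] xaz 31.21621388454266 tilt z [-0.0003  0.001  -1.    ] f [-0.6734  0.0228  1.0141] [-0.0786  0.1186 -0.0118] 0.051491112484907266 0.0
r 0.10727688253163263 az 210.7626941001237 axis torque -0.05083168689451741 radial 0.5670398866044305
t: 20.0
position: [0.5361, -0.4006, 0.1804]
tool_rot: [3.026, 0.842, -0.002]
force: [-0.3, 0.4, 0.0]
grip_width: 0.0603
grasp_force: 0.0
[[233.0, 98.0], [318.0, 146.0], [517.0, 248.0], [517.0, 237.0]]
[[281.0, 88.0], [316.0, 161.0], [395.0, 325.0], [395.0, 322.0]]
```

View pics/c4.png

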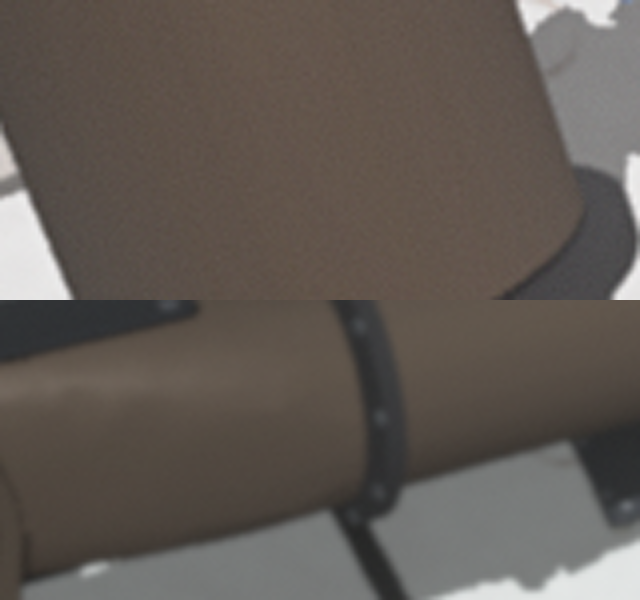

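The arm still hides the wrench, so I move off to the left.

```bash
python3 -m jog '[{"claw":60,"offset":[-0.8,0,-0.8],"turn":0},{"claw":60,"offset":[-0.8,0,-0.8],"turn":0},{"claw":60,"offset":[0.3,-0.9,0],"turn":0},{"claw":60,"offset":[0.3,-0.9,0],"turn":0},{"claw":60,"offset":[0.3,-0.9,0],"turn":0},{"claw":60,"offset":[0.3,-0.9,0],"turn":0},{"claw":60,"offset":[0.3,-0.9,0],"turn":0},{"claw":60,"offset":[0.3,-0.9,0],"turn":0},{"claw":60,"offset":[0.3,-0.9,0],"turn":0},{"claw":60,"offset":[0.3,-0.9,0],"turn":0},{"claw":60,"offset":[0.3,-0.9,0],"turn":0},{"claw":60,"offset":[0.3,-0.9,0],"turn":0},{"claw":60,"offset":[0.3,-0.9,0],"turn":0},{"claw":60,"offset":[0.3,-0.9,0],"turn":0},{"claw":60,"offset":[0.3,-0.9,0],"turn":0},{"claw":60,"offset":[0.3,-0.9,0],"turn":0},{"claw":60,"offset":[0.3,-0.9,0],"turn":0},{"claw":60,"offset":[0.3,-0.9,0],"turn":0},{"claw":60,"offset":[0,0,0],"turn":0},{"claw":60,"offset":[0,0,0],"turn":0}]'
python3 - <<'E'
from h import *
f={n:arm.grab_frame(n) for n in("scene","top")}
X=[[.53,-.15,.05]]
P=[proj(n,X)[0].astype(int) for n in f]
c=np.vstack([cv2.resize(i[p[1]-40:p[1]+35,p[0]-80:p[0]+80],(640,300),interpolation=cv2.INTER_CUBIC) for i,p in zip(f.values(),P)])
cv2.imwrite("pics/c5.png",c)
E
```

```text
t: 22.1
position: [0.3484, 0.1526, 0.2442]
tool_rot: [-3.024, -0.849, 0.003]
force: [1.0, -0.3, 0.2]
grip_width: 0.0601
grasp_force: 0.0
```

View pics/c5.png

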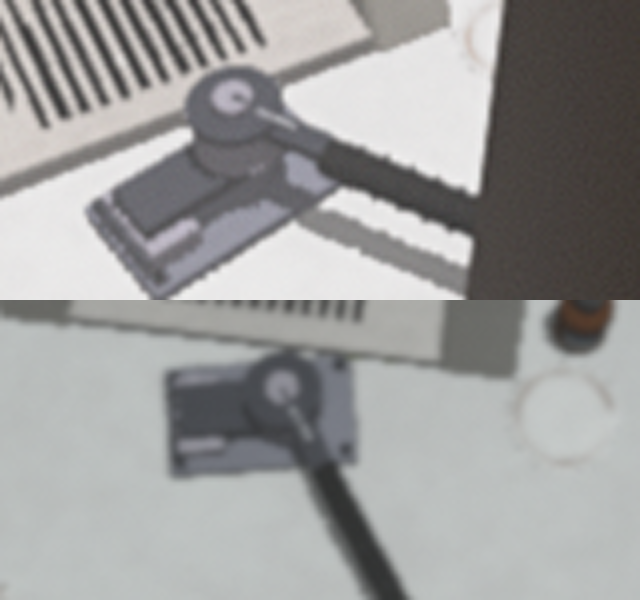

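The hub appears at scene (234,97) against a predicted (233,98) for a fully seated wrench, and at top (281,85) against (281,88). The wrench is seated and level with nothing else moved, so I hand the job in.

```bash
python3 -c "
from station import arm
print(arm.close_job())"
```

```text
the job is handed in; nothing more can be done
None
```

I seated the wrench on the screw, tightened it until the wrench clicked (about 0.16 rad of give by my estimate) and released it, leaving it level on the tight screw; the job was handed in at about 22 s, but the interface gave no verdict.

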